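# Press the tonic bottles' stoppers home and shut their case

### The arm

A 6-joint arm with a two-finger parallel gripper is mounted at the origin on the work surface. World frame = base frame: x ahead of the robot, y to its left, z up, the work surface at z = 0. Lengths are in m, angles in degrees, forces in N, time in s.
With the tool pointing down it reaches from about 0.325 to 0.85 m from the base axis. Payload 4.4 kg.
Tool frame: the origin (TCP) lies midway between the tips of the shut fingers; the grasp point (between the pads) lies 19 mm behind it; z points along the fingers, y is the line along which they close (so a half turn about z gives the same grasp; the last joint's range is limited). The gripper opens to 94 mm and grips with 3 to 60 N. Pads are 16 mm wide; open, the fingers measure 119 mm over their backs; the gripper's body (75 mm by 177 mm) begins 78 mm behind the grasp point.
Start: joints at [-76.862, 11.837, 88.321, -0, 79.842, -8.623], TCP at [0.213, -0.534, 0.205] pointing down, gripper open.
Joint ranges: [-156.59, 156.59], [-49.26, 127.26], [12.9, 141.05], [-63.56, 243.56], [4.71, 150.69], [-161.64, 161.64]. Speed limits (degrees/s): [159.86, 159.86, 180, 180, 180, 180].

### API

Orientations are given as a 3x3 rotation matrix whose columns are the frame's x, y, z axes.
In Python, from plant import sense, imaging, robot gives the robot as it stands.
- The arm moves only by the shell command python3 -m inch 'ROWS' [FORCE]. ROWS is JSON, a list of rows, each a list of 3 entries, a list of its own where there are three numbers: the shift along the tool's x, y, z in m, then the turn, a rotation vector about the tool's x, y, z in degrees, then the opening, from 0 (shut) to 1 (fully open). In form: [[[tx, ty, tz], [wx, wy, wz], fingers], ...]. A call has 1 to 10 rows; each row is the pose to reach, as a shift and turn from the pose commanded when the call began, along the tool's axes at that moment; what a row does not reach only later rows make up. A row lasts 1/10 s, in which the tool goes at most 50 mm and 8.59 degrees, less where a joint would pass 70% of its speed; a pose out of reach is approached as far as the arm can. A call with a gripper value outside its range is refused whole. The fingers move at their own pace and stop on an object; FORCE is the grip in N (left out, the last holds). Time passes only in rows, so rows that repeat a pose let the fingers close. It gives the time, the measured TCP pose, the force, the opening and the grip force at its end, in the units of the state.
- sense(): the state, without advancing time (a new reading comes with each control period).
- imaging.grab_frame(name): name is "scene" or "top"; returns the picture (400x640x3 uint8, red, green, blue); there is no depth.
- imaging.camera_params(name): a dict with "fx", "fy", "cx", "cy" (pixels), "dist" ([k1, k2, p1, p2, k3] as OpenCV has them; the pictures are not rectified), "extrinsics" (4x4, takes a point from camera to world coordinates). Camera axes: x right, y down, z forward; pixel columns grow to the right and rows downward; lengths in m; the calibration is good to about 2 mm. A picture is of the moment at which its call begins. camera_params takes no time and is no camera call.
- robot.job_done(): hands the job in; it is judged then, once.
The state is a dict: "t": time; "q": joint angles; "joint_vel": joint speeds; "joint_efforts": joint torques, N m; "eef_pos": TCP position; "orientation": TCP orientation; "ft_force": force on the tool from outside, world axes, zero at the start; "wrist_torque": the same for the moment, N m; "gripper_width": finger opening in m; "grasp_force": force on a finger pad.
Only numpy, scipy, OpenCV 4.12 (cv2) and the standard library are available. Lean on these libraries where they do the work, as an engineer would, in place of code of your own. Each camera call takes 0.05 s, during which the arm holds its last target. There are 200 camera calls.

### The job

Put the tonic case away properly: with its lid still open, press every bottle stopper that stands proud straight down until it is fully home on its bottle, firmly but without leaning hard on the glass. Then swing the lid over and press it down until it lies flat on the rim all round. Leave the other things on the desk where they are.

Things in the scene. Friction and masses are not known exactly. Their poses are not given: they have to be found in the camera images.
- case: Fixed open-topped mahogany case, 160 (x) x 230 (y) x 100 high, walls and floor 8. Origin under its centre on the desk; z up; x points from its front to its hinged side, on the robot's left (within 0.45 rad of world +y). Three bottles stand in a row along its y, 15 from its middle towards the front (-x), 64 apart, the middle one at y 0, sunk in a wooden bed whose top is 30 above the desk.
- lid (a joint): Hinge of the case's mahogany lid (flat panel 160 x 230, 12 thick, no knob, 250 g) in rad: 0 = shut, lying flat on the rim all round; 1.57 = standing upright; it starts leaning back past upright (stop at 2.0). The hinge is stiff (about 0.3 N m of friction): the lid stays wherever it is left and does not fall or spring. Standing open its outer face looks away from the case, to the robot's left, with free desk behind it.
- lid_hinge (a point): Middle of the lid's hinge line, at the top of the case's hinged wall (100 above the desk, 80 from the case's middle along its +x). Its axes turn with the lid: its -x runs along the lid's underside from the hinge to the free edge, its z is the lid's outward normal, y along the hinge.
- lid_edge (a point): Middle of the lid's free edge on the outer face: 160 from the hinge along the lid, 12 out from the underside. Axes as those of lid_hinge.
- bottle_a: Amber glass bottle, 48 across, neck 28 across at its top 70 above its underside, standing held fast on the case's floor (8 above the desk), upright. Origin at the centre of its underside. The three bottles are alike and stand in any order.
- stopper_a (a joint): Travel in m of bottle_a's push-in stopper (white porcelain head 30 across, flat top 26 across, 14 high, on a cork shank): 0.014 = fully home, head down on the neck; smaller = standing proud by the difference (0 = 14 mm proud). Moves straight down against about 8 N of cork friction to a hard stop, stays where left; does not spring back.
- stopper_a_top (a point): Centre of the flat top of that stopper, z up. Fully home it is 92 above the desk, 8 below the case's rim; up to 14 higher when proud.
- bottle_b: Amber glass bottle, 48 across, neck 28 across at its top 70 above its underside, standing held fast on the case's floor (8 above the desk), upright. Origin at the centre of its underside. The three bottles are alike and stand in any order.
- stopper_b (a joint): Travel in m of bottle_b's push-in stopper (white porcelain head 30 across, flat top 26 across, 14 high, on a cork shank): 0.014 = fully home, head down on the neck; smaller = standing proud by the difference (0 = 14 mm proud). Moves straight down against about 8 N of cork friction to a hard stop, stays where left; does not spring back.
- stopper_b_top (a point): Centre of the flat top of that stopper, z up. Fully home it is 92 above the desk, 8 below the case's rim; up to 14 higher when proud.
- bottle_c: Amber glass bottle, 48 across, neck 28 across at its top 70 above its underside, standing held fast on the case's floor (8 above the desk), upright. Origin at the centre of its underside. The three bottles are alike and stand in any order.
- stopper_c (a joint): Travel in m of bottle_c's push-in stopper (white porcelain head 30 across, flat top 26 across, 14 high, on a cork shank): 0.014 = fully home, head down on the neck; smaller = standing proud by the difference (0 = 14 mm proud). Moves straight down against about 8 N of cork friction to a hard stop, stays where left; does not spring back.
- stopper_c_top (a point): Centre of the flat top of that stopper, z up. Fully home it is 92 above the desk, 8 below the case's rim; up to 14 higher when proud.
- comb: Tortoiseshell comb lying flat along the case's front side, 170 x 28 x 4. Origin at its middle underneath, length along its x. A bystander, loose.
- brush: Bone-handled shaving brush standing upright on its handle by the case's end nearer the robot, 34-38 across, 106 high. Origin at its foot. A bystander, loose.
- mug: White porcelain shaving mug, 84 across, 85 high, handle on its +y side. Origin at its foot. A bystander, loose.
- clipper: Chrome hand clipper lying flat, about 215 long, 64 wide, 30 high; along its x, blade at +x. Origin underneath, near the middle. A bystander, loose.
- pomade: Squat amber glass jar with steel lid, 72 across, 45 high. Origin at its foot. A bystander, loose.
- coin_tray: Round wooden coin dish, 130 across, 18 high. Origin at its foot. A bystander, loose.

How it is judged:
By the outcome, as a careful person would: the job done as asked, in the order asked, and still so for the second after the job is handed in, with the robot touching nothing.
It also fails if it takes over 51 s, if anything falls off the work surface, if the arm or the gripper's body presses on something with over 40 N, if the wrist force passes 120 N, or if a joint passes its speed limit or range.

## Working session

There is one attempt and no reset: what is moved stays moved. The work goes in short steps, Python scripts to look and compute and a shell command to move; the robot and the scene stay as the last step left them, time stands still between calls to the robot, and variables do not carry over. Pictures are saved under pics/ and viewed, at most 10 in all, crops included, and the job is handed in when it is done.

```bash
mkdir -p pics; python3 - <<'E'
from plant import sense, imaging, robot
import cv2
s=sense(); print(s)
for n in("scene","top"):
    cv2.imwrite(f"pics/{n}0.png",imaging.grab_frame(n)[:,:,::-1]); print(n,imaging.camera_params(n))
E
```

```text
{'t': 0.0, 'q': array([-7.68629189e+01,  1.18850573e+01,  8.84038072e+01, -3.11903613e-03,
        7.98426553e+01, -8.62297880e+00]), 'joint_vel': array([ 0.07093946,  0.05980938,  0.01054857, -0.04505423, -0.00751932,
        0.08618718]), 'joint_efforts': array([-8.26405885e-04, -3.70876086e+01, -2.81417513e+01,  6.97309943e-02,
        3.62148404e-02, -1.64627863e-04]), 'eef_pos': array([ 0.21294971, -0.53323689,  0.20429104]), 'orientation': array([[ 9.28740979e-01,  3.70728830e-01, -5.73896187e-04],
       [ 3.70729160e-01, -9.28738363e-01,  2.22320031e-03],
       [ 2.91205045e-04, -2.27753728e-03, -9.99997364e-01]]), 'ft_force': array([ 0.64830038, -0.09979034, -0.25302192]), 'wrist_torque': array([-0.00791024, -0.03008773,  0.04139471]), 'grasp_force': 0.0, 'gripper_width': 0.09376379656251574}
scene {'fx': 390.45194487813717, 'fy': 390.45194487813717, 'cx': 318.21069833201113, 'cy': 198.26471204022482, 'dist': array([0.02496251, 0.        , 0.        , 0.        , 0.        ]), 'extrinsics': array([[ 0.81913253,  0.40833677, -0.40284362,  0.96479234],
       [ 0.57353161, -0.57186879,  0.58653864, -0.67436427],
       [ 0.0091316 , -0.71149643, -0.70263037,  0.91017708],
       [ 0.        ,  0.        ,  0.        ,  1.        ]])}
top {'fx': 376.4625430209322, 'fy': 376.4625430209322, 'cx': 324.52891657743805, 'cy': 202.4206026745708, 'dist': array([-0.04980999,  0.        ,  0.        ,  0.        ,  0.        ]), 'extrinsics': array([[ 0.02319421, -0.98962323,  0.14180228,  0.35710455],
       [-0.9995835 , -0.02052006,  0.02029173, -0.01242528],
       [-0.01717137, -0.14221387, -0.989687  ,  1.2101539 ],
       [ 0.        ,  0.        ,  0.        ,  1.        ]])}
```

View pics/scene0.png

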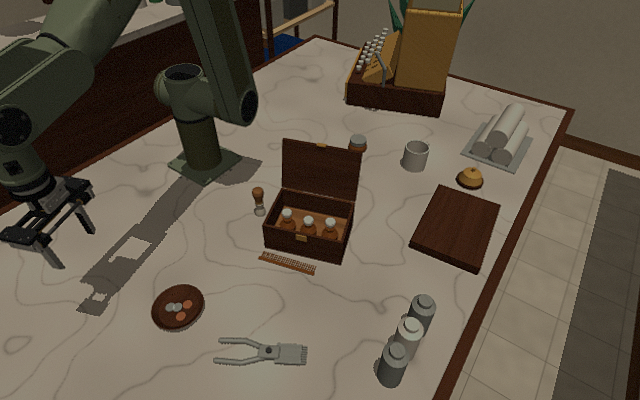

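View pics/top0.png

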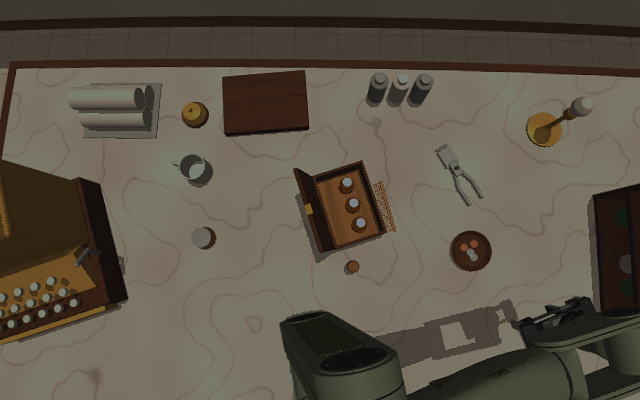

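The scene view shows the open case around (310,220) with three stoppers near (288,213), (308,221) and (330,224). In the top view the stoppers are at (347,185), (354,203) and (361,223), with the lid leaning left at about (310,210). I'll enlarge both.

```bash
python3 - <<'E'
import cv2
a=cv2.imread("pics/scene0.png")[130:280,250:375]; cv2.imwrite("pics/sc1.png",cv2.resize(a,None,fx=4,fy=4,interpolation=cv2.INTER_CUBIC))
a=cv2.imread("pics/top0.png")[150:270,285:405]; cv2.imwrite("pics/tc1.png",cv2.convertScaleAbs(cv2.resize(a,None,fx=5,fy=5,interpolation=cv2.INTER_CUBIC),alpha=1.3))
E
```

```text
(no output)
```

View pics/sc1.png

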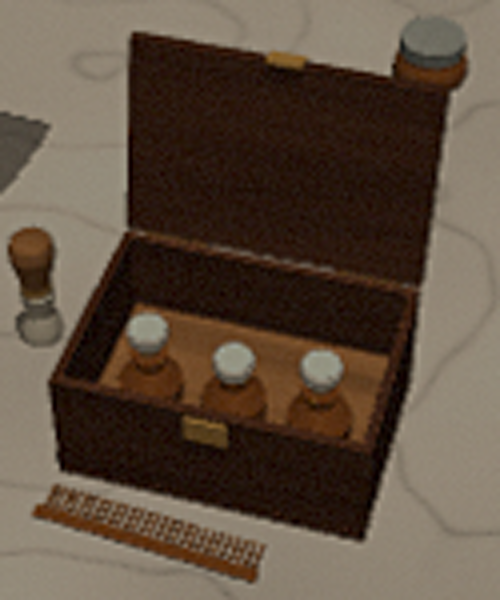

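View pics/tc1.png

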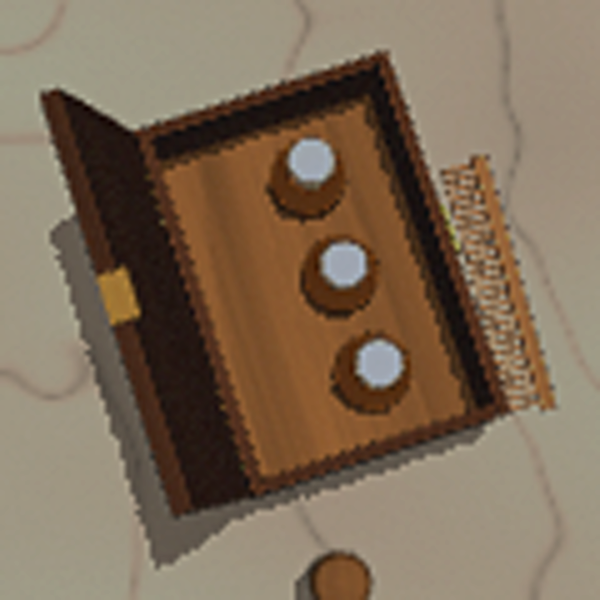

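The crops give rim corners and stopper tops in both views. I'll fit the case pose to them and triangulate the stoppers and the lid edge.

```bash
cat > h.py <<'E'
import numpy as np, cv2
from plant import imaging
from scipy.optimize import least_squares
P={n:imaging.camera_params(n) for n in("scene","top")}
def proj(n,X):
    p=P[n];E=np.linalg.inv(p["extrinsics"]);K=np.array([[p["fx"],0,p["cx"]],[0,p["fy"],p["cy"]],[0,0,1]])
    return cv2.projectPoints(np.atleast_2d(X).astype(float),cv2.Rodrigues(E[:3,:3])[0],E[:3,3],K,p["dist"])[0][:,0]
E
python3 - <<'E'
from h import *
S=lambda L:(np.array(L)+.5)/4-.5+[250,130]
T=lambda L:(np.array(L)+.5)/5-.5+[285,150]
# rim corners: front-far, front-near, hinge-near, hinge-far
ct=T([(386,53),(505,408),(255,494),(135,131)]); cs=S([(365,447),(52,381),(128,233),(418,288)])
c=np.array([[-.08,-.115],[-.08,.115],[.08,.115],[.08,-.115]])
def W(p,l):
    a=p[2];R=np.array([[np.cos(a),-np.sin(a)],[np.sin(a),np.cos(a)]]);l=np.atleast_2d(l)
    return np.c_[l[:,:2]@R.T+p[:2],l[:,2]]
cc=np.c_[c,np.full(4,.1)]
f=lambda p:np.r_[(proj("top",W(p,cc))-ct).ravel(),(proj("scene",W(p,cc))-cs).ravel()]
# case x ~ world +y: yaw ~ pi/2; case +y ~ -world x => near robot = +y
r=least_squares(f,[.4,.0,np.pi/2]);p=r.x
print(p[:2],np.degrees(p[2]),r.fun.round(1))
bt=T([(312,160),(345,265),(380,362)]); bs=S([(322,361),(234,355),(150,326)])
for i,y in enumerate([-.064,0,.064]):
    ex=W(p,[-.015,y,.1])[0]
    g=lambda X:np.r_[(proj("top",X)-bt[i]).ravel(),(proj("scene",X)-bs[i]).ravel()]
    s=least_squares(g,ex); h=least_squares(lambda z:g([ex[0],ex[1],z[0]]),[.1])
    print("stop",y,ex.round(4),"tri",s.x.round(4),s.fun.round(1),"z|xy",h.x.round(4),h.fun.round(1))
# lid free edge inner corners: top near(?),far ; scene left(near)=(133,33), right=(450,90)
lt=T([(42,92),(180,517)]);ls=S([(449,90),(132,33)])
def lid(q,u,yy): return W(p,[[.08-(.16*np.cos(q)+u*-np.sin(q))*1, y, .1+.16*np.sin(q)+u*np.cos(q)] for y in yy])
for u in(0,.012):
    k=lambda q:(proj("scene",lid(q[0],u,[-.115,.115]))-ls).ravel()
    k2=lambda q:(proj("top",lid(q[0],u,[-.115,.115]))-lt).ravel()
    for kk in(k,k2):
        r=least_squares(kk,[1.8]);print(u,r.x,r.fun.round(1))
R=W(p,[[-.015,0,.0]]);print(R)
E
```

```text
[ 0.51417987 -0.06085243] 109.27084221987933 [-0.3 -0.5  1.   0.8 -0.7  0.5 -0.5  0.   1.6  1.5 -1.4 -0.2 -0.8 -1.1
  0.9  0.1]
stop -0.064 [ 0.5795 -0.0539  0.1   ] tri [ 0.5798 -0.055   0.107 ] [-0.1 -0.2 -0.2  0. ] z|xy [0.1061] [-0.5 -0.  -0.  -0. ]
stop 0 [ 0.5191 -0.075   0.1   ] tri [ 0.5191 -0.076   0.0933] [-0.2 -0.2 -0.3  0. ] z|xy [0.0926] [-0.5 -0.2 -0.1  0. ]
stop 0.064 [ 0.4587 -0.0961  0.1   ] tri [ 0.4603 -0.0965  0.1048] [-0.2 -0.3 -0.3  0. ] z|xy [0.1037] [-0.4  0.3 -0.7 -0. ]
0 [1.80776508] [ 0.3 -0.2 -0.5 -0.2]
0 [1.82644905] [ 0.2 -0.1 -0.3 -0.3]
0.012 [1.72804827] [ 0.3 -0.2 -0.6 -0.2]
0.012 [1.7508101] [ 0.2 -0.1 -0.3 -0.3]
[[ 0.51913038 -0.07501197  0.        ]]
```

```bash
cat > d.py <<'E'
import sys,numpy as np
from plant import sense
from scipy.spatial.transform import Rotation as Ro
C=np.array([.5142,-.0609]);a=np.radians(109.3)
X=np.array([np.cos(a),np.sin(a),0]);Y=np.array([-np.sin(a),np.cos(a),0])
G=np.c_[X,-Y,[0,0,-1]]
s=sense();p=s["eef_pos"];R=s["orientation"]
d=p-np.r_[C,0]
print("t",s["t"],"case xyz",np.round([d@X,d@Y,p[2]],4),"F(case)",np.round([s["ft_force"]@X,s["ft_force"]@Y,s["ft_force"][2]],1),"w",round(s["gripper_width"],4))
for k in sys.argv[1:]:
    c=np.array(eval(k)); w=np.r_[C,0]+X*c[0]+Y*c[1]+[0,0,c[2]]
    print(k,"shift",np.round(R.T@(w-p),4),"turn",np.round(Ro.from_matrix(R.T@G).as_rotvec(degrees=True),2))
E
python3 -m inch '[[[0.51,-0.31,0.05],[0,0,-87],0],[[0.51,-0.31,0.05],[0,0,-87],0],[[0.51,-0.31,0.05],[0,0,-87],0],[[0.51,-0.31,0.05],[0,0,-87],0],[[0.51,-0.31,0.05],[0,0,-87],0],[[0.51,-0.31,0.05],[0,0,-87],0],[[0.51,-0.31,0.05],[0,0,-87],0],[[0.51,-0.31,0.05],[0,0,-87],0],[[0.51,-0.31,0.05],[0,0,-87],0],[[0.51,-0.31,0.05],[0,0,-87],0]]' 20; python3 d.py '[-.015,-.064,.125]'
```

```text
t: 1.1
eef_pos: [0.5132, -0.1338, 0.1632]
orientation: [[-0.31, 0.951, -0.0], [0.951, 0.31, 0.0], [0.0, -0.0, -1.0]]
ft_force: [1.0, -0.5, -0.2]
gripper_width: 0.0174
grasp_force: 0.0
t 1.1 case xyz [-0.0685  0.025   0.1632] F(case) [-0.8 -0.8 -0.2] w 0.0174
[-.015,-.064,.125] shift [0.0554 0.0879 0.0382] turn [-0.02 -0.01 -1.24]
```

```bash
python3 -m inch '[[[0.05,0.08,0.02],[0,0,-1.2],0],[[0.05,0.08,0.02],[0,0,-1.2],0],[[0.05,0.08,0.02],[0,0,-1.2],0],[[0.05,0.08,0.02],[0,0,-1.2],0],[[0.05,0.08,0.02],[0,0,-1.2],0],[[0.05,0.08,0.02],[0,0,-1.2],0]]'; python3 d.py '[-.015,-.064,.125]'
```

```text
t: 1.7
eef_pos: [0.5731, -0.0652, 0.1441]
orientation: [[-0.322, 0.947, 0.0], [0.947, 0.322, -0.0], [-0.0, 0.0, -1.0]]
ft_force: [-1.0, -0.8, 0.0]
gripper_width: 0.0007
grasp_force: 0.0
t 1.7 case xyz [-0.0236 -0.0542  0.1441] F(case) [-0.4  1.2  0. ] w 0.0007
[-.015,-.064,.125] shift [0.0087 0.0098 0.0191] turn [ 0.01  0.03 -0.51]
```

```bash
python3 -m inch '[[[0.009,0.01,0.02],[0,0,-0.5],0],[[0.009,0.01,0.02],[0,0,-0.5],0],[[0.009,0.01,0.02],[0,0,-0.5],0]]'; python3 d.py '[-.015,-.064,.108]'; python3 - <<'E'
import cv2,numpy as np
from h import *
a=imaging.grab_frame("scene")[150:260,250:375,::-1];b=imaging.grab_frame("top")[150:260,285:410,::-1]
f=lambda i:cv2.convertScaleAbs(cv2.resize(i,(400,352),interpolation=cv2.INTER_CUBIC),alpha=1.4)
cv2.imwrite("pics/n1.png",np.hstack([f(a),f(b)]))
E
```

```text
t: 2.0
eef_pos: [0.5794, -0.0531, 0.1238]
orientation: [[-0.331, 0.944, -0.001], [0.944, 0.331, -0.0], [0.0, -0.001, -1.0]]
ft_force: [0.8, -0.7, 0.4]
gripper_width: 0.0003
grasp_force: 0.0
t 2.0 case xyz [-0.0141 -0.0641  0.1238] F(case) [-0.9 -0.5  0.4] w 0.0003
[-.015,-.064,.108] shift [-0.0009 -0.0001  0.0158] turn [-0.06 -0.01  0.04]
```

View pics/n1.png

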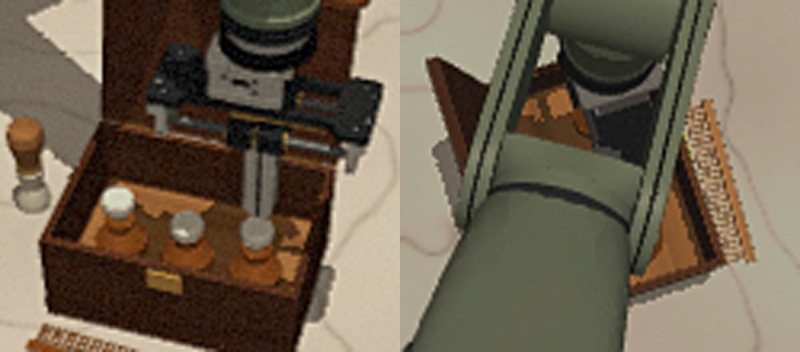

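The shut fingers at about (260,215) stand over the far stopper at (257,230), as planned. I'll press in small steps and watch the force.

```bash
python3 -m inch '[[[-0.001,0,0.008],[0,0,0],0],[[-0.001,0,0.014],[0,0,0],0],[[-0.001,0,0.017],[0,0,0],0],[[-0.001,0,0.020],[0,0,0],0],[[-0.001,0,0.022],[0,0,0],0],[[-0.001,0,0.022],[0,0,0],0]]'; python3 d.py
```

```text
t: 2.7
eef_pos: [0.58, -0.0531, 0.1023]
orientation: [[-0.332, 0.943, -0.001], [0.943, 0.332, -0.0], [0.0, -0.001, -1.0]]
ft_force: [-2.2, 0.2, 4.7]
gripper_width: 0.0004
grasp_force: 2.4
t 2.7 case xyz [-0.0144 -0.0647  0.1023] F(case) [0.9 2.  4.7] w 0.0004
```

```bash
python3 -m inch '[[[0,0,0.002],[0,0,0],0],[[0,0,0.004],[0,0,0],0],[[0,0,0.006],[0,0,0],0],[[0,0,0.006],[0,0,0],0]]'; python3 -m inch '[[[0,0,0.0015],[0,0,0],0],[[0,0,0.003],[0,0,0],0],[[0,0,0.003],[0,0,0],0]]'
```

```text
t: 3.1
eef_pos: [0.58, -0.0531, 0.0966]
orientation: [[-0.333, 0.943, -0.001], [0.943, 0.333, -0.0], [0.0, -0.001, -1.0]]
ft_force: [-3.0, -0.5, 5.7]
gripper_width: 0.0002
grasp_force: 3.0
t: 3.4
eef_pos: [0.58, -0.0531, 0.0936]
orientation: [[-0.333, 0.943, -0.001], [0.943, 0.333, -0.0], [0.0, -0.001, -1.0]]
ft_force: [-3.7, -0.2, 6.2]
gripper_width: 0.0005
grasp_force: 3.2
```

```bash
python3 -m inch '[[[0,0,0.001],[0,0,0],0],[[0,0,0.001],[0,0,0],0]]'; python3 -m inch '[[[0,0,0.001],[0,0,0],0],[[0,0,0.001],[0,0,0],0]]';python3 -m inch '[[[0,0,0.001],[0,0,0],0],[[0,0,0.001],[0,0,0],0]]'
```

```text
t: 3.6
eef_pos: [0.58, -0.0531, 0.0927]
orientation: [[-0.333, 0.943, -0.001], [0.943, 0.333, -0.0], [0.0, -0.001, -1.0]]
ft_force: [-3.3, 1.2, 7.2]
gripper_width: 0.0003
grasp_force: 3.4
t: 3.8
eef_pos: [0.58, -0.0531, 0.0922]
orientation: [[-0.333, 0.943, -0.001], [0.943, 0.333, -0.0], [0.0, -0.001, -1.0]]
ft_force: [-4.6, 0.3, 9.5]
gripper_width: 0.0003
grasp_force: 4.6
t: 4.0
eef_pos: [0.5801, -0.0531, 0.0922]
orientation: [[-0.333, 0.943, -0.001], [0.943, 0.333, -0.0], [0.0, -0.001, -1.0]]
ft_force: [-6.6, 0.7, 13.7]
gripper_width: 0.0007
grasp_force: 6.8
```

The far stopper stopped dead at z 0.092 with the force climbing to 14 N, so it is home. Next I'll touch the middle one, which should already be home.

```bash
python3 -m inch '[[[0,0,-0.035],[0,0,0],0],[[0,-0.064,-0.035],[0,0,0],0],[[0,-0.064,-0.035],[0,0,0],0],[[0,-0.064,-0.02],[0,0,0],0],[[0,-0.064,-0.008],[0,0,0],0],[[0,-0.064,-0.008],[0,0,0],0]]'; python3 d.py '[-.015,0,.094]'
```

```text
t: 4.6
eef_pos: [0.5185, -0.0737, 0.0956]
orientation: [[-0.332, 0.943, -0.004], [0.943, 0.332, 0.001], [0.003, -0.003, -1.0]]
ft_force: [-1.1, -0.2, -0.3]
gripper_width: 0.0004
grasp_force: 0.0
t 4.6 case xyz [-0.0135  0.0002  0.0956] F(case) [ 0.2  1.1 -0.3] w 0.0004
[-.015,0,.094] shift [-0.0015  0.0002  0.0016] turn [-0.2  -0.15  0.11]
```

```bash
python3 -m inch '[[[-0.0015,0,0.0015],[0,0,0],0],[[-0.0015,0,0.003],[0,0,0],0],[[-0.0015,0,0.003],[0,0,0],0]]'; python3 -m inch '[[[0,0,0.001],[0,0,0],0],[[0,0,0.001],[0,0,0],0]]'; python3 -m inch '[[[0,0,0.001],[0,0,0],0],[[0,0,0.001],[0,0,0],0]]'
```

```text
t: 4.9
eef_pos: [0.5211, -0.0757, 0.0948]
orientation: [[-0.332, 0.943, 0.0], [0.943, 0.332, -0.0], [-0.0, 0.0, -1.0]]
ft_force: [-0.4, 0.8, 0.0]
gripper_width: 0.0001
grasp_force: 0.0
t: 5.1
eef_pos: [0.5208, -0.0757, 0.0938]
orientation: [[-0.332, 0.943, 0.0], [0.943, 0.332, -0.0], [-0.0, 0.0, -1.0]]
ft_force: [-0.2, 0.8, 0.5]
gripper_width: 0.0003
grasp_force: 0.0
t: 5.3
eef_pos: [0.5206, -0.0757, 0.0927]
orientation: [[-0.332, 0.943, -0.0], [0.943, 0.332, 0.0], [0.0, -0.0, -1.0]]
ft_force: [0.3, 0.5, -0.1]
gripper_width: 0.0002
grasp_force: 0.0
```

The middle stopper shows no contact down to 0.0927, so it is home and I'll leave it alone. On to the near one.

```bash
python3 -m inch '[[[0,0,-0.03],[0,0,0],0],[[0.001,-0.064,-0.03],[0,0,0],0],[[0.001,-0.064,-0.03],[0,0,0],0],[[0.001,-0.064,-0.02],[0,0,0],0],[[0.001,-0.064,-0.016],[0,0,0],0],[[0.001,-0.064,-0.016],[0,0,0],0]]'; python3 d.py '[-.015,0.064,.104]'
```

```text
t: 5.9
eef_pos: [0.4599, -0.0956, 0.1075]
orientation: [[-0.332, 0.943, -0.002], [0.943, 0.332, 0.001], [0.001, -0.001, -1.0]]
ft_force: [0.2, 0.1, 0.2]
gripper_width: 0.0006
grasp_force: 0.0
t 5.9 case xyz [-0.0148  0.0627  0.1075] F(case) [ 0.  -0.2  0.2] w 0.0006
[-.015,0.064,.104] shift [-0.0002 -0.0013  0.0035] turn [-0.06 -0.08  0.11]
```

```bash
python3 -m inch '[[[0,0,0.002],[0,0,0],0],[[0,0,0.004],[0,0,0],0],[[0,0,0.006],[0,0,0],0],[[0,0,0.006],[0,0,0],0]]'; python3 -m inch '[[[0,0,0.002],[0,0,0],0],[[0,0,0.004],[0,0,0],0],[[0,0,0.006],[0,0,0],0],[[0,0,0.006],[0,0,0],0]]'; python3 -m inch '[[[0,0,0.001],[0,0,0],0],[[0,0,0.002],[0,0,0],0],[[0,0,0.002],[0,0,0],0]]'
```

```text
t: 6.3
eef_pos: [0.4608, -0.096, 0.1034]
orientation: [[-0.333, 0.943, 0.001], [0.943, 0.333, 0.0], [-0.0, 0.001, -1.0]]
ft_force: [-1.0, 0.6, 3.9]
gripper_width: 0.0004
grasp_force: 2.0
t: 6.7
eef_pos: [0.4608, -0.096, 0.0976]
orientation: [[-0.332, 0.943, 0.001], [0.943, 0.332, -0.0], [-0.0, 0.001, -1.0]]
ft_force: [-1.0, 0.3, 5.6]
gripper_width: 0.0004
grasp_force: 2.8
t: 7.0
eef_pos: [0.4608, -0.096, 0.0957]
orientation: [[-0.333, 0.943, 0.001], [0.943, 0.333, -0.0], [-0.0, 0.001, -1.0]]
ft_force: [-2.3, 1.0, 6.4]
gripper_width: 0.0006
grasp_force: 3.3
```

```bash
python3 -m inch '[[[0,0,0.001],[0,0,0],0],[[0,0,0.002],[0,0,0],0],[[0,0,0.002],[0,0,0],0]]'; python3 -m inch '[[[0,0,0.001],[0,0,0],0],[[0,0,0.002],[0,0,0],0],[[0,0,0.002],[0,0,0],0]]'; python3 -m inch '[[[0,0,0.001],[0,0,0],0],[[0,0,0.001],[0,0,0],0]]'
```

```text
t: 7.3
eef_pos: [0.4608, -0.096, 0.0937]
orientation: [[-0.332, 0.943, 0.001], [0.943, 0.332, -0.0], [-0.0, 0.001, -1.0]]
ft_force: [-1.9, 1.6, 7.5]
gripper_width: 0.0003
grasp_force: 3.3
t: 7.6
eef_pos: [0.4608, -0.0959, 0.0922]
orientation: [[-0.333, 0.943, 0.001], [0.943, 0.333, 0.0], [-0.0, 0.001, -1.0]]
ft_force: [-1.5, 2.1, 9.6]
gripper_width: 0.0004
grasp_force: 4.8
t: 7.8
eef_pos: [0.4609, -0.096, 0.0921]
orientation: [[-0.333, 0.943, 0.001], [0.943, 0.333, -0.0], [-0.0, 0.001, -1.0]]
ft_force: [-5.0, 2.4, 15.8]
gripper_width: 0.0007
grasp_force: 7.8
```

Both proud stoppers are home at 0.092. Now I'll rise over the lid and go behind it.

```bash
python3 -m inch '[[[0,0,-0.05],[0,0,0],0],[[0,0,-0.1],[0,0,0],0],[[0,0.02,-0.15],[0,0,0],0],[[0,0.04,-0.2],[0,0,0],0],[[0,0.064,-0.25],[0,0,0],0],[[0,0.064,-0.25],[0,0,0],0],[[0.05,0.064,-0.25],[0,0,0],0],[[0.1,0.064,-0.25],[0,0,0],0],[[0.15,0.064,-0.25],[0,0,0],0],[[0.19,0.064,-0.25],[0,0,0],0]]';python3 d.py '[.18,0,.2]'
```

```text
t: 8.8
eef_pos: [0.4563, 0.1066, 0.3396]
orientation: [[-0.333, 0.943, 0.0], [0.943, 0.333, 0.001], [0.0, 0.0, -1.0]]
ft_force: [0.6, -0.2, -0.1]
gripper_width: 0.0004
grasp_force: 0.0
t 8.8 case xyz [ 0.1772 -0.0008  0.3396] F(case) [-0.4 -0.5 -0.1] w 0.0004
[.18,0,.2] shift [ 0.0027 -0.0008  0.1396] turn [ 0.03 -0.03  0.15]
```

```bash
python3 -m inch '[[[0.003,0,0.04],[0,0,0],0],[[0.003,0,0.08],[0,0,0],0],[[0.003,0,0.12],[0,0,0],0],[[-0.012,0,0.12],[0,0,0],0],[[-0.025,0,0.12],[0,0,0],0],[[-0.035,0,0.12],[0,0,0],0],[[-0.045,0,0.12],[0,0,0],0],[[-0.055,0,0.12],[0,0,0],0],[[-0.065,0,0.12],[0,0,0],0],[[-0.075,0,0.12],[0,0,0],0]]';python3 d.py '[.052,0,.225]'
```

```text
t: 9.8
eef_pos: [0.4828, 0.0331, 0.2204]
orientation: [[-0.332, 0.943, 0.001], [0.943, 0.332, 0.001], [0.0, 0.001, -1.0]]
ft_force: [-1.7, 3.1, 2.5]
gripper_width: 0.0005
grasp_force: 1.6
t 9.8 case xyz [ 0.0991 -0.0014  0.2204] F(case) [3.5 0.6 2.5] w 0.0005
[.052,0,.225] shift [-0.0471 -0.0015 -0.0046] turn [ 0.08 -0.    0.1 ]
```

```bash
python3 -m inch '[[[-0.012,0,-0.003],[0,0,0],0],[[-0.024,0,-0.004],[0,0,0],0],[[-0.036,0,-0.004],[0,0,0],0],[[-0.048,0,-0.004],[0,0,0],0],[[-0.06,0,0],[0,0,0],0],[[-0.071,0,0.006],[0,0,0],0],[[-0.082,0,0.013],[0,0,0],0],[[-0.082,0,0.013],[0,0,0],0]]';python3 d.py; python3 - <<'E'
import cv2
from h import *
cv2.imwrite("pics/l1.png",cv2.resize(imaging.grab_frame("scene")[80:290,200:420,::-1],None,fx=2.5,fy=2.5))
E
```

```text
t: 10.6
eef_pos: [0.5096, -0.0455, 0.2056]
orientation: [[-0.331, 0.944, -0.001], [0.944, 0.331, -0.001], [-0.001, -0.001, -1.0]]
ft_force: [-0.2, 1.0, -0.6]
gripper_width: 0.0006
grasp_force: 0.0
t 10.6 case xyz [ 0.016  -0.0008  0.2056] F(case) [ 1.  -0.2 -0.6] w 0.0006
```

View pics/l1.png

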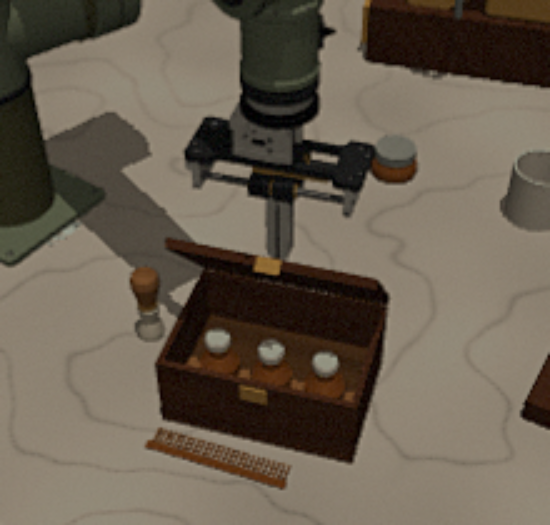

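The lid is partway over, about 0.85 rad, with the finger on its outer face at (280,255). The stoppers show level. I'll carry on along the arc.

```bash
python3 -m inch '[[[-0.01,0,0.007],[0,0,0],0],[[-0.02,0,0.016],[0,0,0],0],[[-0.03,0,0.025],[0,0,0],0],[[-0.037,0,0.035],[0,0,0],0],[[-0.044,0,0.046],[0,0,0],0],[[-0.05,0,0.057],[0,0,0],0],[[-0.055,0,0.067],[0,0,0],0],[[-0.059,0,0.076],[0,0,0],0],[[-0.063,0,0.084],[0,0,0],0],[[-0.063,0,0.084],[0,0,0],0]]';python3 d.py
```

```text
t: 11.65
eef_pos: [0.5297, -0.1036, 0.1213]
orientation: [[-0.332, 0.943, -0.002], [0.943, 0.332, -0.0], [0.0, -0.002, -1.0]]
ft_force: [-0.5, 0.5, 0.1]
gripper_width: 0.0005
grasp_force: 0.0
t 11.65 case xyz [-0.0454 -0.0006  0.1213] F(case) [0.6 0.3 0.1] w 0.0005
```

```bash
python3 -m inch '[[[-0.005,0,0.004],[0,0,0],0],[[-0.01,0,0.007],[0,0,0],0],[[-0.01,0,0.009],[0,0,0],0],[[-0.01,0,0.009],[0,0,0],0]]'; python3 -m inch '[[[0,0,0.001],[0,0,0],0],[[0,0,0.001],[0,0,0],0]]';python3 -m inch '[[[0,0,0.001],[0,0,0],0],[[0,0,0.001],[0,0,0],0]]';python3 d.py
```

```text
t: 12.05
eef_pos: [0.5339, -0.113, 0.1138]
orientation: [[-0.332, 0.943, 0.001], [0.943, 0.332, -0.001], [-0.001, 0.0, -1.0]]
ft_force: [-0.0, 0.6, -0.4]
gripper_width: 0.0003
grasp_force: 0.0
t: 12.25
eef_pos: [0.5338, -0.1126, 0.1129]
orientation: [[-0.332, 0.943, 0.0], [0.943, 0.332, -0.0], [-0.001, 0.0, -1.0]]
ft_force: [0.1, 0.2, 1.0]
gripper_width: 0.0003
grasp_force: 0.4
t: 12.45
eef_pos: [0.5338, -0.1127, 0.1123]
orientation: [[-0.332, 0.943, 0.001], [0.943, 0.332, -0.001], [-0.001, 0.0, -1.0]]
ft_force: [-0.8, -1.1, 3.3]
gripper_width: 0.0006
grasp_force: 1.8
t 12.45 case xyz [-0.0553 -0.0014  0.1123] F(case) [-0.7  1.1  3.3] w 0.0006
```

```bash
python3 -m inch '[[[0,0,0.001],[0,0,0],0],[[0,0,0.001],[0,0,0],0]]'; python3 -m inch '[[[0,0,0.0015],[0,0,0],0],[[0,0,0.0015],[0,0,0],0]]';python3 d.py;  python3 -m inch '[[[0,0,-0.03],[0,0,0],0],[[0,0,-0.08],[0,0,0],0],[[0,0,-0.13],[0,0,0],0],[[0,0,-0.18],[0,0,0],0],[[0,0,-0.2],[0,0,0],0],[[0,0,-0.2],[0,0,0],0]]'; python3 - <<'E'
import cv2
from h import *
cv2.imwrite("pics/l2.png",cv2.resize(imaging.grab_frame("scene")[130:290,200:420,::-1],None,fx=3.5,fy=3.5))
E
```

```text
t: 12.65
eef_pos: [0.5339, -0.1127, 0.1122]
orientation: [[-0.332, 0.943, 0.0], [0.943, 0.332, -0.001], [-0.001, 0.0, -1.0]]
ft_force: [-3.0, -0.0, 8.4]
gripper_width: 0.0004
grasp_force: 4.3
t: 12.85
eef_pos: [0.5339, -0.1127, 0.1121]
orientation: [[-0.333, 0.943, 0.0], [0.943, 0.333, -0.001], [-0.001, 0.0, -1.0]]
ft_force: [-5.6, 1.1, 15.2]
gripper_width: 0.0003
grasp_force: 7.8
t 12.85 case xyz [-0.0554 -0.0015  0.1121] F(case) [ 2.9  4.9 15.2] w 0.0003
t: 13.45
eef_pos: [0.5357, -0.113, 0.3136]
orientation: [[-0.333, 0.943, 0.008], [0.943, 0.333, -0.003], [-0.005, 0.007, -1.0]]
ft_force: [-0.8, 0.1, 0.2]
gripper_width: 0.0004
grasp_force: 0.0
```

View pics/l2.png

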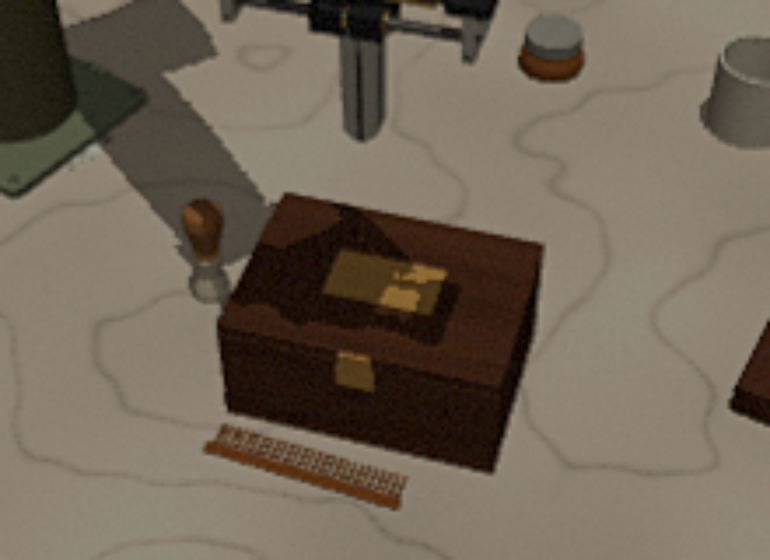

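The lid lies flat on the case, with its front edge at (220,325)-(500,385) and no gap. It stopped hard at z 0.112, as a shut lid should. The brush, comb and mug are undisturbed and the gripper is clear.

```bash
python3 -c "
from plant import robot
print(robot.job_done())"
```

```text
the job is handed in; nothing more can be done
None
```

The two proud stoppers are pressed home (the middle one already was), the lid is shut flat on the rim, nothing else on the desk was touched, and the job was handed in at about 13.5 s.

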